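Check a control board's tilt sensor at 30 degrees on the indexing cradle

ROBOT

A 6-joint arm with a two-finger parallel gripper is mounted at the origin on a cart in front of the work surface, level with it; the furniture and walls round the work are solid. World frame = base frame: x ahead of the robot, y to its left, z up, the work surface at z = 0. Lengths are in m, angles in rad, forces in N, time in s.
With the tool pointing down it reaches from about 0.25 to 0.725 m from the base axis. Payload 4 kg.
Tool frame: the origin (TCP) lies at the very end of the fingers, on their centre line; the grasp point (between the pads) lies 19 mm behind it; z points along the fingers, y is the line along which they close (so a half turn about z gives the same grasp; the last joint's range is limited). The gripper opens to 85 mm and grips with 20 to 120 N. Pads are 22 mm wide; open, the fingers measure 114 mm over their backs; the gripper's body (76 mm by 85 mm) begins 54 mm behind the grasp point. The pads swing forward as they close: fully open they stand 13 mm farther back than shut.
Start: joints at [1.201, 0.241, 0.005, 1.335, 0, 1.571], TCP at [0.181, 0.466, 0.231] pointing down, gripper open.
Joint ranges: [-2.72, 2.72], [-1.05, 1.87], [-1.09, 1.28], [-1.99, 2.15], [-1.42, 1.44], [-3.14, 3.14]. Speed limits (rad/s): [2.79, 2.79, 3.14, 3.14, 3.14, 3.14].

INTERFACE

Orientations are given as a unit quaternion [x, y, z, w].
In Python, from workcell import * gives the robot as it stands. The module is installed in compiled form; this text tells all that it offers.
- The arm moves only by the tool send_rows, never from a script. Its argument "steps" is text: rows parted by semicolons, each of 7 numbers parted by spaces: the opening, from -1 (shut) to 1 (fully open), then the shift along the world's x, y, z in m, then the turn, a rotation vector about the world's x, y, z in rad. A call has exactly 5 rows; each row shifts and turns the commanded pose from where the row before left it; what a row does not reach is not made up. A row lasts 1/12 s, in which the tool goes at most 41.7 mm and 7.16 degrees, less where a joint would pass 70% of its speed; a pose out of reach is approached as far as the arm can. A call is refused whole if a number of a shift passes 0.0417 or a number of a turn 0.125, either way. A call with a gripper value outside its range is refused whole. The fingers move at their own pace and stop on an object; the grip force is fixed at half the most. Time passes only in rows, so rows that do not move let the fingers close, or fill a call up. It gives the time, the measured TCP pose, the force, the opening and the grip force at its end, in the units of the state.
- get_obs(): the state, without advancing time (a new reading comes with each control period).
- camera(name): name is "scene" or "top" or "wrist"; returns a dict with "frame" (384x512x3 uint8, red, green, blue), "range_z" (384x512 float32, m along the optical axis (not along the pixel's ray), 0 where there is no reading), "camera_matrix" (3x3 intrinsics, pixels), "extrinsics" (4x4, takes a point from world to camera coordinates); the wrist camera has in their place "T_tool_cam" (4x4, takes a point from camera to tool coordinates, whose origin is the TCP and whose axes are the flange's). Camera axes: x right, y down, z forward; pixel columns grow to the right and rows downward; lengths in m; the calibration is good to about 2 mm. The wrist camera is an equidistant fisheye: a pixel r from the principal point sees the ray r / f radians off the axis. A picture is of the moment at which its call begins: read the wrist's pose just before it.
- job_done(): hands the job in; it is judged then, once.
The state is a dict: "clock": time; "joint_pos": joint angles; "joint_vel": joint speeds; "tau": joint torques, N m; "eef_pos": TCP position; "tool_rot": TCP orientation; "ft_force": force on the tool from outside, world axes, zero at the start; "ft_torque": the same for the moment, N m; "grip_width": finger opening in m; "grasp_force": force on a finger pad.
Only numpy, scipy, OpenCV 4.12 (cv2) and the standard library are available. Lean on these libraries where they do the work, as an engineer would, in place of code of your own. Each camera call takes 0.05 s, during which the arm holds its last target. There are 200 camera calls.

TASK

Lay the green control board in its black carrier, from the grey desk top, flat in the blue tray of the tilting fixture, either way round. Then pull the lever's sprung knob out to its stop, swing the lever to the red 30 degree notch and let the pin drop in, and leave the board locked there for two seconds while its tilt sensor is read. Finally pull the knob again, swing the lever back to the upright notch so that the tray is locked level with the board still lying in it, and do not disturb the other things on the desk.

Things in the scene. Friction and masses are not known exactly. Their poses are not given: they have to be found in the camera images.
- board: loose control board: green circuit board with parts on it, set in a black plastic carrier, 64 x 156 mm outside (x, y; y is its long side); carrier walls 14 mm high (grip across the long walls), parts on top to 25 mm; 0.18 kg; origin at the centre of its underside, z up
- tilt_fixture: tilting fixture bolted to the desk: grey bed plate 112 x 256 mm (x, y), 10 mm thick, with two aluminium cheek plates at y = +-102 mm that carry the blue tray on a pivot along y, 72 mm above the desk; the lever stands at the +y end, just outside the notched cheek (the index plate). Origin at the centre of the underside, z up
- cradle (a joint): tilt of tray and lever about the pivot, rad: 0 = level, lever upright; grows as the lever swings towards the fixture's own -x (that side of the tray goes down); range -0.10 to 0.84. The latch pin locks it at 0, 0.262, 0.524 (red mark) and 0.785; with the pin out it moves stiffly and stays where it is left
- latch (a joint): how far the sprung knob is pulled out along the lever, m: 0 = pin home in a notch, 0.012 = at its stop (about 6 N); the pin clears the rim above 0.008. Let go, the spring drives it back into the notch under the pin; where there is none the pin rides on the rim and drops into the next notch it is swung to
- knob (a point): middle of the black pull knob on top of the lever: round grip 24 mm in diameter from 15 mm below to 8 mm above this point, above it a head 31 mm in diameter up to +20 mm, below it a bare 9 mm rod. 116 mm from the pivot when home, at y = +115 mm of the fixture. z points outward along the lever (the way it is pulled), y along the pivot
- nest (a point): centre of the blue tray's inner floor, 8 mm below the pivot, 64 mm above the desk when level; z is the floor's normal, y the long way (the pivot's direction). Inside 70 x 162 mm (x, y), walls 12 mm high and 4 mm thick; both long walls and the floor beside them are cut away over the middle 62 mm (|y| < 31 mm; floor left there only for |x| < 27 mm) for the fingers
- multimeter: yellow and grey hand multimeter lying on the desk, 51 mm high, about 80 x 185 mm; to be left alone; origin at the centre of its underside
- screwdriver: red-handled screwdriver lying on the desk, 190 mm long, 25 mm high; to be left alone; origin at the centre of its underside
- tape: roll of black tape lying flat, 62 mm in diameter, 19 mm high; to be left alone; origin at the centre of its underside
- cutters: red-handled side cutters lying on the desk, 105 x 164 mm, 13 mm high; to be left alone; origin at the centre of its underside
- red_notch (a point): bottom of the red-marked 30 degree notch in the index plate's rim, 66 mm from the pivot. The rim (radius 73 mm) has four notches, 7.5 mm wide, 7 mm deep, mouths chamfered, at 0 (upright), 15, 30 and 45 degrees towards the fixture's own -x; lines on the plate's outer face mark them, the 30 degree one broad and red

How it is judged:
By the outcome, as a careful person would: the job done as asked, in the order asked, and still so for the second after the job is handed in, with the robot touching nothing.
It also fails if it takes over 64 s, if anything falls off the work surface, if the arm or the gripper's body presses on something with over 40 N, if the wrist force passes 120 N, or if a joint passes its speed limit or range.

## Working session

There is one attempt and no reset: what is moved stays moved. The work goes in short steps, Python scripts to look and compute and a tool call to move; the robot and the scene stay as the last step left them, time stands still between calls to the robot, and variables do not carry over. Pictures are saved under pics/ and viewed, at most 10 in all, crops included, and the job is handed in when it is done.

Besides the shell and the picture viewer there is one more tool, called after "Emit:" as name(argument=value, ...) on one line, values as JSON. send_rows: Moves the arm, as the interface text tells. Its arguments: {"type":"object","properties":{"steps":{"type":"string"}},"required":["steps"]}

```bash
mkdir -p pics
python3 - <<'E'
from workcell import *
import cv2,numpy as np,pickle
o=get_obs();print(o)
d={}
for n in("scene","top"):
    c=camera(n);d[n]=c
    print(n,c["camera_matrix"].tolist(),np.round(c["extrinsics"],4).tolist())
pickle.dump(d,open("d.pkl","wb"))
im=np.hstack([cv2.resize(d[n]["frame"],(512,384)) for n in d])
cv2.imwrite("pics/a.png",cv2.cvtColor(d["top"]["frame"],cv2.COLOR_RGB2BGR))
cv2.imwrite("pics/b.png",cv2.cvtColor(d["scene"]["frame"],cv2.COLOR_RGB2BGR))
E
```

```text
{'clock': 0.0, 'joint_pos': array([ 1.20096276e+00,  2.41415812e-01,  3.73328902e-03,  1.33519615e+00,
       -2.45198611e-05,  1.57080224e+00]), 'joint_vel': array([ 0.00155208, -0.0014307 ,  0.00022088, -0.00137166, -0.00032538,
       -0.00164615]), 'tau': array([-1.56143260e-04, -3.72315109e+01,  2.52409369e+01,  1.69901684e-02,
       -2.04466446e-04, -4.38337452e-06]), 'eef_pos': array([0.18051062, 0.46560695, 0.230415  ]), 'tool_rot': array([ 1.83867528e-01,  9.82950481e-01, -1.02567572e-03, -1.79380755e-04]), 'ft_force': array([0.18651969, 0.6272961 , 1.26035747]), 'ft_torque': array([0.03344502, 0.03728728, 0.02011404]), 'grasp_force': 0.0, 'grip_width': 0.08528809079139221}
scene [[360.4171563913626, 0.0, 251.40819984551896], [0.0, 360.4171563913626, 192.55375339236113], [0.0, 0.0, 1.0]] [[0.6295, -0.7769, 0.0138, -0.5661], [-0.4209, -0.3558, -0.8344, 0.2552], [0.6532, 0.5194, -0.551, 1.0963], [0.0, 0.0, 0.0, 1.0]]
top [[415.6088506026859, 0.0, 261.6947289888255], [0.0, 415.6088506026859, 193.29810938844852], [0.0, 0.0, 1.0]] [[0.0183, -0.9998, -0.0028, -0.2423], [-0.9864, -0.0176, -0.1633, 0.5844], [0.1632, 0.0057, -0.9866, 1.4182], [0.0, 0.0, 0.0, 1.0]]
```

View pics/a.png

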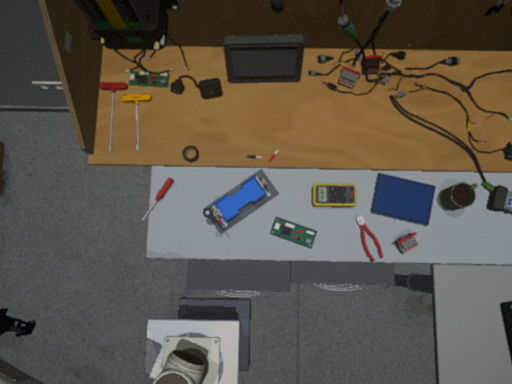

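View pics/b.png

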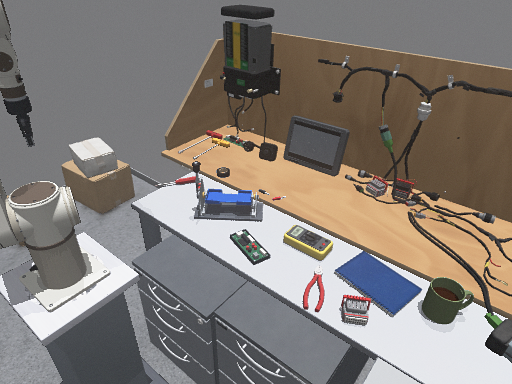

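The top view shows the board at about (294,232) and the blue tray at (240,200), with the knob near (208,212). The multimeter is at (334,195), the cutters at (369,238) and the screwdriver at (158,198).

```bash
cat > h.py <<'E'
import numpy as np,cv2,pickle
def ray(c,uv,z):
    K=c["camera_matrix"];E=c["extrinsics"];R=E[:3,:3];o=-R.T@E[:3,3]
    d=R.T@np.linalg.inv(K)@np.array([uv[0],uv[1],1.]);return o+d*(z-o[2])/d[2]
def cloud(c):
    z=c["range_z"];v,u=np.mgrid[:384,:512];K=c["camera_matrix"];E=c["extrinsics"]
    p=np.stack([(u-K[0,2])/K[0,0]*z,(v-K[1,2])/K[1,1]*z,z],-1)
    return (p-E[:3,3])@E[:3,:3]
def rect(xy):
    (c,s,a)=cv2.minAreaRect(xy.astype(np.float32)*1000);return np.round(c,1),np.round(s,1),round(a,1)
E
python3 - <<'E'
from h import *
d=pickle.load(open("d.pkl","rb"))
for n in d:
    c=d[n];P=cloud(c);h=cv2.cvtColor(c["frame"],cv2.COLOR_RGB2HSV);ok=c["range_z"]>0
    H,S,V=[h[...,i].astype(int) for i in range(3)]
    X,Y,Z=P[...,0],P[...,1],P[...,2]
    reg=ok&(X>.2)&(X<.7)&(Y>-.25)&(Y<.35)
    desk=reg&(S<40)&(V>120)&(abs(Z)<.02);print(n,"desk z",np.median(Z[desk]))
    g=reg&(H>55)&(H<90)&(S>80)&(Z<.05)
    print("green",g.sum(),rect(P[g][:,:2]),np.median(Z[g]))
    gc=P[g][:,:2].mean(0)
    b=reg&(np.hypot(X-gc[0],Y-gc[1])<.11)&(Z>.007)&(Z<.035)
    print("board",b.sum(),rect(P[b][:,:2]),np.percentile(Z[b],[5,50,95]))
    t=reg&(H>105)&(H<125)&(S>140)&(Y>0)&(Z>.03)
    print("tray",t.sum(),rect(P[t][:,:2]),np.percentile(Z[t],[5,50,95]))
    fc=P[t][:,:2].mean(0)
    k=reg&(np.hypot(X-fc[0],Y-fc[1])<.17)&(Z>.125)
    print("knob",k.sum(),P[k].mean(0),np.percentile(Z[k],[5,50,95]))
    if k.sum(): print(rect(P[k][:,:2]))
    f=reg&(np.hypot(X-fc[0],Y-fc[1])<.17)&(Z>.005)
    print("fix",rect(P[f][:,:2]))
    r=reg&(H<8)&(S>120)&(np.hypot(X-fc[0],Y-fc[1])<.15)
    print("red",r.sum(),P[r].mean(0) if r.sum() else 0)
# crop enlarged
c=d["top"]["frame"][160:260,190:330];s=d["scene"]["frame"][150:270,180:350]
cv2.imwrite("pics/c.png",cv2.cvtColor(np.vstack([cv2.resize(c,(800,571))[:571],]),cv2.COLOR_RGB2BGR))
E
```

```text
scene desk z -7.635416508371863e-05
green 0 (array([0., 0.]), array([0., 0.]), 0.0) nan
  return _methods._mean(a, axis=axis, dtype=dtype,
  ret = ret.dtype.type(ret / rcount)
<stdin>:11: RuntimeWarning: Mean of empty slice.
  ret = um.true_divide(
Traceback (most recent call last):
IndexError: index -1 is out of bounds for axis 0 with size 0
```

```bash
cat > m.py <<'E'
from h import *
d=pickle.load(open("d.pkl","rb"))
for n in d:
    c=d[n];P=cloud(c);h=cv2.cvtColor(c["frame"],cv2.COLOR_RGB2HSV);ok=c["range_z"]>0
    H,S,V=[h[...,i].astype(int) for i in range(3)]
    X,Y,Z=P[...,0],P[...,1],P[...,2]
    reg=ok&(X>.2)&(X<.75)&(Y>-.5)&(Y<.1)
    desk=reg&(S<40)&(V>120)&(abs(Z)<.02);print(n,"desk z",np.median(Z[desk]))
    g=reg&(H>55)&(H<95)&(S>80)&(Z<.05)
    print("green",g.sum(),rect(P[g][:,:2]),np.median(Z[g]))
    gc=P[g][:,:2].mean(0)
    b=reg&(np.hypot(X-gc[0],Y-gc[1])<.11)&(Z>.007)&(Z<.035)
    print("board",b.sum(),rect(P[b][:,:2]),np.percentile(Z[b],[5,50,95]))
    t=reg&(H>105)&(H<125)&(S>140)&(Y>-.3)&(Z>.03)
    print("tray",t.sum(),rect(P[t][:,:2]),np.percentile(Z[t],[5,50,95]))
    fc=P[t][:,:2].mean(0)
    k=reg&(np.hypot(X-fc[0],Y-fc[1])<.17)&(Z>.15)
    print("knob",k.sum(),P[k].mean(0),np.percentile(Z[k],[5,50,95]),rect(P[k][:,:2]))
    f=reg&(np.hypot(X-fc[0],Y-fc[1])<.17)&(Z>.005)&~((np.hypot(X-gc[0],Y-gc[1])<.09))
    print("fix",rect(P[f][:,:2]))
c=d["top"]["frame"][160:260,190:330]
cv2.imwrite("pics/c.png",cv2.cvtColor(cv2.resize(c,(800,571)),cv2.COLOR_RGB2BGR))
E
python3 m.py
```

```text
scene desk z -8.902910400191251e-05
green 135 (array([ 461.9, -343.7]), array([143.4,  54.9]), 72.7) 0.008166426319051632
board 593 (array([ 459.6, -345.3]), array([159.4,  66. ]), 71.0) [0.00748015 0.01237479 0.02377348]
tray 394 (array([ 568.6, -157.9]), array([ 82.8, 167.8]), 36.9) [0.06127233 0.06422245 0.07540546]
knob 90 [ 0.49805753 -0.06870177  0.19177198] [0.15943693 0.19459235 0.20800836] (array([500.7, -65.6]), array([30.3, 26.2]), 20.3)
fix (array([ 582.1, -161.2]), array([254.4, 316.4]), 88.1)
top desk z -0.00028578778770419947
green 321 (array([ 457.7, -345.8]), array([148.1,  58.1]), 71.1) 0.007995618839339835
board 646 (array([ 450.3, -340.1]), array([169.4, 191.2]), 11.5) [0.00732848 0.01182421 0.02495042]
tray 941 (array([ 566.5, -157.1]), array([ 78. , 168.2]), 36.1) [0.05858927 0.0640732  0.07411938]
knob 76 [ 0.49856958 -0.06350062  0.20635649] [0.20113573 0.20652629 0.21152465] (array([498.7, -63.4]), array([29.4, 27.9]), 62.3)
fix (array([ 570.8, -151.8]), array([316.1, 337.1]), 63.5)
```

View pics/c.png

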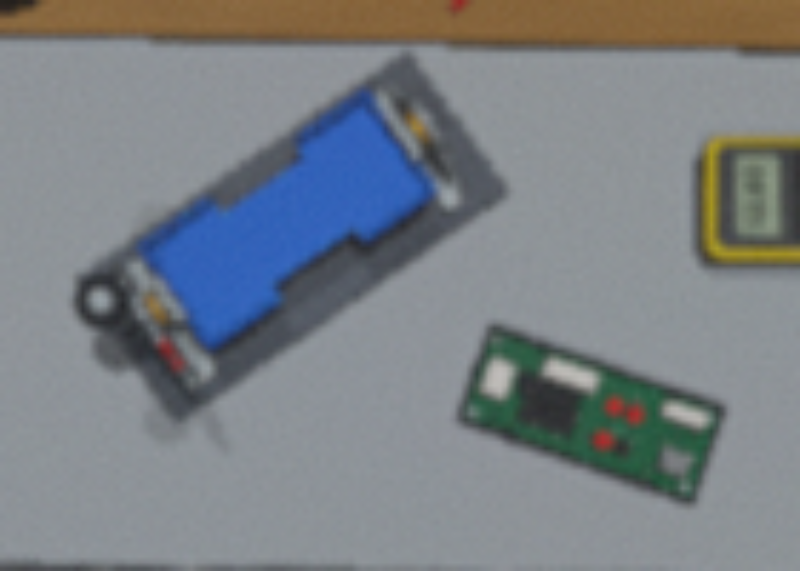

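The enlarged top view confirms the layout. The tray centre is about (0.567, -0.157) with fixture yaw about 36.3°. The knob is on the +y end, near the robot and to its left, and the red mark is on the -x side. The board is at about (0.459, -0.345) with its long axis at about 71°. Moving above the board now.

Emit:
send_rows(steps="1 .0111 -.0324 -.002 0 0 -.0613;1 .0111 -.0324 -.002 0 0 -.0613;1 .0111 -.0324 -.002 0 0 -.0613;1 .0111 -.0324 -.002 0 0 -.0613;1 .0111 -.0324 -.002 0 0 -.0613")

```text
clock: 0.52
eef_pos: [0.2361, 0.3024, 0.2207]
tool_rot: [0.333, 0.943, -0.001, -0.0]
ft_force: [1.5, -0.3, 0.9]
grip_width: 0.0853
grasp_force: 0.0
```

Emit:
send_rows(steps="1 .0111 -.0324 -.003 0 0 -.0613;1 .0111 -.0324 -.003 0 0 -.0613;1 .0111 -.0324 -.003 0 0 -.0613;1 .0111 -.0324 -.003 0 0 -.0613;1 .0111 -.0324 -.003 0 0 -.0613")

```text
clock: 0.93
eef_pos: [0.2915, 0.1406, 0.206]
tool_rot: [0.473, 0.881, -0.0, 0.0]
ft_force: [1.1, 1.0, 0.7]
grip_width: 0.0852
grasp_force: 0.0
```

Emit:
send_rows(steps="1 .0111 -.0324 -.003 0 0 -.0613;1 .0111 -.0324 -.003 0 0 -.0613;1 .0111 -.0324 -.003 0 0 -.0613;1 .0111 -.0324 -.003 0 0 -.0613;1 .0111 -.0324 -.003 0 0 -.0613")

```text
clock: 1.35
eef_pos: [0.3471, -0.0215, 0.1911]
tool_rot: [0.602, 0.798, 0.0, -0.0]
ft_force: [0.8, 1.5, -0.5]
grip_width: 0.0848
grasp_force: 0.0
```

Emit:
send_rows(steps="1 .0111 -.0324 -.005 0 0 -.0613;1 .0111 -.0324 -.005 0 0 -.0613;1 .0111 -.0324 -.005 0 0 -.0613;1 .0111 -.0324 -.005 0 0 -.0613;1 .0111 -.0324 -.005 0 0 -.0613")

```text
clock: 1.77
eef_pos: [0.4026, -0.1835, 0.1657]
tool_rot: [0.717, 0.697, -0.0, -0.0]
ft_force: [1.0, 0.7, 0.7]
grip_width: 0.0853
grasp_force: 0.0
```

Emit:
send_rows(steps="1 .0111 -.0324 -.006 0 0 -.0613;1 .0111 -.0324 -.006 0 0 -.0613;1 .0111 -.0324 -.006 0 0 -.0613;1 .0111 -.0324 -.006 0 0 -.0613;1 .0111 -.0324 -.006 0 0 -.0613")

```text
clock: 2.18
eef_pos: [0.4581, -0.3453, 0.1353]
tool_rot: [0.815, 0.579, -0.0, -0.001]
ft_force: [0.1, -0.1, -0.0]
grip_width: 0.0858
grasp_force: 0.0
```

```bash
cat >> h.py <<'E'
from scipy.spatial.transform import Rotation as Ro
def wcloud(c,o):
    z=c["range_z"];K=c["camera_matrix"];v,u=np.mgrid[:384,:512]
    x=(u-K[0,2])/K[0,0];y=(v-K[1,2])/K[1,1];r=np.hypot(x,y)+1e-9
    t=np.tan(np.minimum(r,1.5));p=np.stack([x/r*t*z,y/r*t*z,z],-1)
    T=c["T_tool_cam"];p=p@T[:3,:3].T+T[:3,3]
    return p, p@Ro.from_quat(o["tool_rot"]).as_matrix().T+o["eef_pos"]
E
cat > w.py <<'E'
from workcell import *
from h import *
import sys
o=get_obs();c=camera("wrist");t,P=wcloud(c,o)
pickle.dump((o,c),open("w.pkl","wb"))
cv2.imwrite(sys.argv[1],cv2.cvtColor(c["frame"],cv2.COLOR_RGB2BGR))
E
cat > b.py <<'E'
from h import *
o,c=pickle.load(open("w.pkl","rb"));t,P=wcloud(c,o);ok=c["range_z"]>0
X,Y,Z=[P[...,i] for i in range(3)]
m=ok&(np.hypot(X-.459,Y+.345)<.1)&(Z>.006)&(Z<.03);print(m.sum(),rect(P[m][:,:2]),np.percentile(Z[m],[5,50,95]))
h=cv2.cvtColor(c["frame"],cv2.COLOR_RGB2HSV);g=m&(h[...,0]>55)&(h[...,0]<95)&(h[...,1]>80)
print("green",rect(P[g][:,:2]))
d=ok&(np.hypot(X-.459,Y+.345)<.2)&(abs(Z)<.006);print("desk",np.median(Z[d]))
f=ok&(abs(t[...,2])<.06)&(np.hypot(t[...,0],t[...,1])<.08)
for s in(1,-1):
    q=t[f&(t[...,1]*s>0)]; print("finger",len(q),np.round(q.max(0),4) if len(q) else 0,np.round(q.min(0),4) if len(q) else 0)
E
python3 w.py pics/w1.png; python3 b.py
```

```text
10817 (array([ 459.2, -345.2]), array([156.4,  64.6]), 71.3) [0.0066982  0.00864889 0.02325915]
green (array([ 459.2, -345.7]), array([151.5,  58.9]), 71.2)
desk -0.0006268447970539937
finger 2418 [ 0.0142  0.0723 -0.0119] [-0.0114  0.0402 -0.06  ]
finger 2408 [ 0.0139 -0.0413 -0.012 ] [-0.0118 -0.0745 -0.06  ]
```

View pics/w1.png

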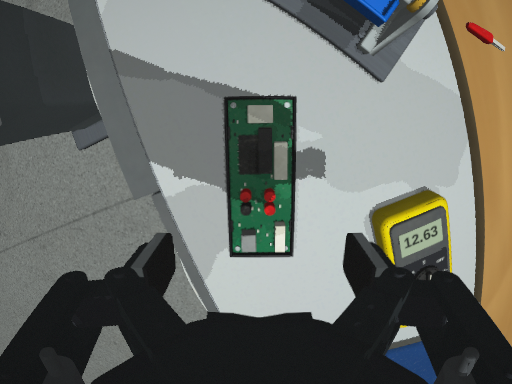

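The wrist view shows the board centred at (260,175) with both fingers clear of the multimeter at right. The fingertips sit 12 mm behind the TCP when open. Descending to grip.

Emit:
send_rows(steps="1 .001 0 -.03 0 0 .004;1 0 0 -.03 0 0 .004;1 0 0 -.03 0 0 0;1 0 0 -.03 0 0 0;1 0 0 -.018 0 0 0")

```text
clock: 2.65
eef_pos: [0.457, -0.3421, -0.0055]
tool_rot: [0.812, 0.584, -0.001, -0.003]
ft_force: [0.2, -0.2, 0.1]
grip_width: 0.085
grasp_force: 0.0
```

Emit:
send_rows(steps="-1 0 0 0 0 0 0;-1 0 0 0 0 0 0;-1 0 0 0 0 0 0;-1 0 0 0 0 0 0;-1 0 0 0 0 0 0")

```text
clock: 3.07
eef_pos: [0.4602, -0.3446, -0.0001]
tool_rot: [0.812, 0.584, 0.0, 0.001]
ft_force: [0.9, -0.4, -1.9]
grip_width: 0.0622
grasp_force: 67.8
```

Emit:
send_rows(steps="-1 0 0 .025 0 0 0;-1 0 0 .035 0 0 0;-1 0 0 .035 0 0 0;-1 0 0 .035 0 0 0;-1 0 0 .035 0 0 0")

```text
clock: 3.48
eef_pos: [0.4592, -0.3438, 0.1661]
tool_rot: [0.812, 0.584, 0.0, 0.001]
ft_force: [0.9, -0.5, -2.0]
grip_width: 0.0622
grasp_force: 67.9
```

Emit:
send_rows(steps="-1 .0107 .0188 0 0 0 .0957;-1 .0107 .0188 0 0 0 .0957;-1 .0107 .0188 0 0 0 .0957;-1 .0107 .0188 0 0 0 .0957;-1 .0107 .0188 0 0 0 .0957")

```text
clock: 3.9
eef_pos: [0.5133, -0.2491, 0.1646]
tool_rot: [0.649, 0.761, 0.0, 0.001]
ft_force: [0.4, -0.4, -2.1]
grip_width: 0.0623
grasp_force: 67.9
```

Emit:
send_rows(steps="-1 .0107 .0188 0 0 0 .0957;-1 .0107 .0188 0 0 0 .0957;-1 .0107 .0188 0 0 0 .0957;-1 .0107 .0188 0 0 0 .0957;-1 .0107 .0188 0 0 0 .0957")

```text
clock: 4.32
eef_pos: [0.5668, -0.1549, 0.1645]
tool_rot: [0.45, 0.893, 0.0, 0.001]
ft_force: [-0.8, -0.6, -1.6]
grip_width: 0.0621
grasp_force: 67.9
```

Emit:
send_rows(steps="-1 0 0 0 0 0 0;-1 0 0 0 0 0 0;-1 0 0 0 0 0 0;-1 0 0 0 0 0 0;-1 0 0 0 0 0 0")

```text
clock: 4.73
eef_pos: [0.5658, -0.1567, 0.1636]
tool_rot: [0.452, 0.892, -0.0, 0.0]
ft_force: [-0.1, -0.3, -1.3]
grip_width: 0.0622
grasp_force: 67.9
```

```bash
python3 w.py pics/w2.png
cat > t.py <<'E'
from workcell import *
from h import *
o,c=pickle.load(open("w.pkl","rb"));t,P=wcloud(c,o);ok=c["range_z"]>0
print(o["eef_pos"],o["tool_rot"])
X,Y,Z=[P[...,i] for i in range(3)]
h=cv2.cvtColor(c["frame"],cv2.COLOR_RGB2HSV);H,S=h[...,0].astype(int),h[...,1]
near=ok&(np.hypot(X-.567,Y+.157)<.13)
T=near&(H>105)&(H<125)&(S>120)&(Z>.05)&(Z<.09);print("tray",T.sum(),rect(P[T][:,:2]))
hz=o["eef_pos"][2]
b=ok&(t[...,2]<.003)&(t[...,2]>-.03)&(abs(t[...,0])<.09)&(abs(t[...,1])<.033)&(Z>.1)
print("board tool",b.sum(),rect(t[b][:,:2]),np.percentile(t[b][:,2],[5,50,95]),rect(P[b][:,:2]))
c=camera("top");P=cloud(c);h=cv2.cvtColor(c["frame"],cv2.COLOR_RGB2HSV)
E
python3 t.py
```

```text
[ 0.56581789 -0.15667878  0.1635719 ] [ 4.52470580e-01  8.91779317e-01 -5.24971110e-05  1.43121891e-04]
tray 72 (array([519.4, -88.1]), array([75.3,  1.2]), 36.0)
board tool 31220 (array([15.5,  0. ]), array([120.5,  66. ]), 0.1) [-0.02603788 -0.01253755 -0.00890596] (array([ 556.6, -144.1]), array([ 66. , 120.5]), 36.1)
```

View pics/w2.png

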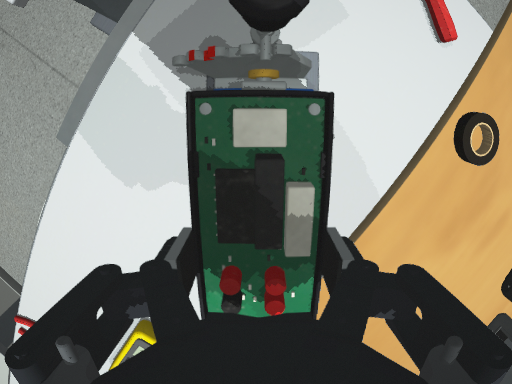

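The wrist view shows the board held square, with its +y end at (260,93) and the index plate and knob ahead at (265,50). Its parts hide the tray, so I'm stepping sideways for a close tray measurement.

Emit:
send_rows(steps="-1 -.021 -.0154 .008 0 0 0;-1 -.021 -.0154 .008 0 0 0;-1 -.021 -.0154 .008 0 0 0;-1 -.021 -.0154 .008 0 0 0;-1 -.021 -.0154 .008 0 0 0")

```text
clock: 5.25
eef_pos: [0.4599, -0.2337, 0.2037]
tool_rot: [0.452, 0.892, -0.0, 0.0]
ft_force: [0.1, -0.0, -1.8]
grip_width: 0.0623
grasp_force: 67.9
```

Emit:
send_rows(steps="-1 0 0 0 0 0 0;-1 0 0 0 0 0 0;-1 0 0 0 0 0 0;-1 0 0 0 0 0 0;-1 0 0 0 0 0 0")

```text
clock: 5.67
eef_pos: [0.4617, -0.2322, 0.2028]
tool_rot: [0.451, 0.892, 0.0, -0.0]
ft_force: [-0.4, -0.3, -2.6]
grip_width: 0.0622
grasp_force: 67.9
```

```bash
python3 w.py pics/w3.png
cat > t2.py <<'E'
from h import *
o,c=pickle.load(open("w.pkl","rb"));t,P=wcloud(c,o);ok=c["range_z"]>0
print(o["eef_pos"],o["tool_rot"])
a=np.radians(36.2);R=np.array([[np.cos(a),np.sin(a)],[-np.sin(a),np.cos(a)]])
F=(P[...,:2]-[.567,-.157])@R.T*1000;Z=P[...,2]*1000
h=cv2.cvtColor(c["frame"],cv2.COLOR_RGB2HSV);H,S=h[...,0].astype(int),h[...,1]
T=ok&(abs(F[...,0])<60)&(abs(F[...,1])<110)&(H>105)&(H<125)&(S>100)&(Z>50)&(Z<85)
print("tray all",T.sum(),rect(P[T][:,:2]),"z",np.percentile(Z[T],[2,20,50,80,98]))
for n,m in(("top",T&(Z>72)),("floor",T&(Z<67)&(Z>60))):
    q=F[m];print(n,len(q),rect(q/1000),"x",np.percentile(q[:,0],[.5,99.5]),"y",np.percentile(q[:,1],[.5,99.5]))
    u,v=np.where(m)[1],np.where(m)[0];print(u.min(),u.max(),v.min(),v.max())
    for s in(-1,1):
        e=q[(q[:,0]*s>33)&(abs(q[:,1])>36)];
        if len(e)>20:print(" long wall",s,len(e),np.polyfit(e[:,1],e[:,0],1),e[:,0].min(),e[:,0].max(),e[:,1].min(),e[:,1].max())
k=ok&(Z>170)&(abs(F[...,1]-115)<40)&(abs(F[...,0])<40)
if k.sum():q=F[k];print("knob",k.sum(),rect(q/1000),Z[k].max(),q.min(0),q.max(0))
E
python3 t2.py
```

```text
[ 0.46167284 -0.23223704  0.20277581] [ 4.51189870e-01  8.92427905e-01  8.80598543e-05 -3.57839889e-04]
tray all 9466 (array([ 568.9, -155.8]), array([ 79.6, 169.2]), 36.3) z [61.92788445 62.89835836 63.58626676 64.83908447 75.74761665]
top 1122 (array([ 2.4, -0.3]), array([ 79.5, 169.1]), 0.3) x [-37.21438656  40.83336435] y [-84.50026939  83.95164108]
348 429 96 259
 long wall -1 307 [ 9.26086505e-04 -3.54696664e+01] -37.6659058754127 -33.02340010817922 -59.68929421835105 83.74205478440514
 long wall 1 377 [8.75169925e-04 3.80160012e+01] 33.03884183155683 41.96833170489066 -84.38943488487952 84.00692193220554
floor 7903 (array([1.3, 0.5]), array([166.6,  77.5]), 89.9) x [-37.05202393  37.58754052] y [-81.73318516  79.93946978]
345 422 96 253
 long wall -1 148 [ 2.93546839e-03 -3.68239133e+01] -37.449125481193406 -35.97809270201839 -61.585807567969795 83.86876277058394
 long wall 1 395 [6.29396333e-04 3.57925293e+01] 33.00924439652009 38.38920885053045 -81.71086780969544 79.95115411174478
knob 2174 (array([  1.4, 113.5]), array([29.5, 30.5]), 43.3) 209.72351012678695 [-14.09125637  99.03695864] [ 16.59444339 129.3021589 ]
```

View pics/w3.png

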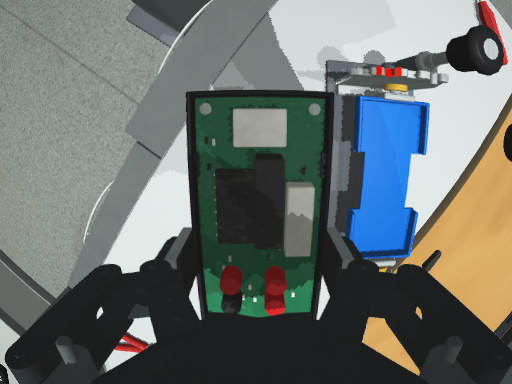

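The tray is now fully visible at u 348–429, v 96–259, and the knob head is at (485,50). The tray centre refines to about (0.568, -0.157) at 36.3°. Returning and lowering.

Emit:
send_rows(steps="-1 .021 .0155 -.006 0 0 0;-1 .021 .0155 -.006 0 0 0;-1 .021 .0155 -.006 0 0 0;-1 .021 .0155 -.006 0 0 0;-1 .021 .0155 -.006 0 0 0")

```text
clock: 6.13
eef_pos: [0.5674, -0.1538, 0.1725]
tool_rot: [0.451, 0.892, -0.0, -0.0]
ft_force: [-0.3, -0.1, -1.5]
grip_width: 0.062
grasp_force: 67.9
```

Emit:
send_rows(steps="-1 0 0 -.015 0 0 0;-1 0 0 -.015 0 0 0;-1 0 0 -.015 0 0 0;-1 0 0 -.015 0 0 0;-1 0 0 0 0 0 0")

```text
clock: 6.55
eef_pos: [0.5641, -0.1538, 0.1092]
tool_rot: [0.451, 0.892, -0.001, -0.004]
ft_force: [-0.9, -0.2, -2.7]
grip_width: 0.0623
grasp_force: 67.8
```

Emit:
send_rows(steps="-1 0 0 -.015 0 0 0;-1 0 0 0 0 0 0;-1 0 0 0 0 0 0;-1 0 0 0 0 0 0;-1 0 0 0 0 0 0")

```text
clock: 6.97
eef_pos: [0.567, -0.1554, 0.0995]
tool_rot: [0.452, 0.892, 0.0, 0.001]
ft_force: [0.4, -1.0, -1.8]
grip_width: 0.0628
grasp_force: 67.8
```

Emit:
send_rows(steps="-1 0 .0005 -.008 0 0 0;-1 0 0 -.005 0 0 0;-1 0 0 -.004 0 0 0;-1 0 0 -.003 0 0 0;-1 0 0 0 0 0 0")

```text
clock: 7.38
eef_pos: [0.5654, -0.1546, 0.0771]
tool_rot: [0.452, 0.892, -0.0, -0.001]
ft_force: [-0.1, 0.5, -1.3]
grip_width: 0.0623
grasp_force: 67.9
```

Emit:
send_rows(steps="-1 0 0 -.004 0 0 0;-1 0 0 -.003 0 0 0;-1 0 0 -.003 0 0 0;-1 0 0 0 0 0 0;-1 0 0 0 0 0 0")

```text
clock: 7.8
eef_pos: [0.566, -0.1547, 0.068]
tool_rot: [0.452, 0.892, -0.0, -0.0]
ft_force: [0.5, 0.3, -1.8]
grip_width: 0.0624
grasp_force: 67.9
```

Emit:
send_rows(steps="-1 .0006 0 -.002 0 0 0;-1 0 0 -.001 0 0 0;-1 0 0 -.001 0 0 0;-1 0 0 0 0 0 0;-1 0 0 0 0 0 0")

```text
clock: 8.22
eef_pos: [0.5667, -0.1548, 0.0643]
tool_rot: [0.452, 0.892, -0.0, -0.0]
ft_force: [-0.4, -0.5, -2.4]
grip_width: 0.0623
grasp_force: 67.9
```

```bash
python3 -c "
from workcell import *
o=get_obs();print(o['eef_pos'],o['ft_force'],o['ft_torque'])"
```

```text
[ 0.56673813 -0.15479247  0.06425642] [-0.39184499 -0.4620408  -2.41243866] [0.00396905 0.01592276 0.01172393]
```

Emit:
send_rows(steps="-1 0 0 -.001 0 0 0;-1 0 0 0 0 0 0;1 0 0 0 0 0 0;1 0 0 0 0 0 0;1 0 0 0 0 0 0")

```text
clock: 8.63
eef_pos: [0.5672, -0.1549, 0.0638]
tool_rot: [0.452, 0.892, 0.0, 0.001]
ft_force: [0.6, 0.5, 0.1]
grip_width: 0.0857
grasp_force: 0.0
```

Emit:
send_rows(steps="1 0 0 0 0 0 0;1 0 0 .005 0 0 0;1 0 0 .02 0 0 0;1 0 0 .03 0 0 0;1 0 0 .03 0 0 0")

```text
clock: 9.05
eef_pos: [0.5659, -0.1546, 0.1487]
tool_rot: [0.452, 0.892, -0.0, -0.001]
ft_force: [1.2, -0.3, -0.7]
grip_width: 0.0855
grasp_force: 0.0
```

Emit:
send_rows(steps="1 0 0 .03 0 0 0;1 0 0 .03 0 0 0;1 0 0 .03 0 0 0;1 0 0 .02 0 0 0;1 0 0 0 0 0 0")

```text
clock: 9.47
eef_pos: [0.5692, -0.1554, 0.2648]
tool_rot: [0.452, 0.892, 0.001, 0.005]
ft_force: [0.5, 0.1, 0.9]
grip_width: 0.0854
grasp_force: 0.0
```

Emit:
send_rows(steps="1 0 0 0 0 0 0;1 0 0 0 0 0 0;1 0 0 0 0 0 0;1 0 0 0 0 0 0;1 0 0 0 0 0 0")

```text
clock: 9.88
eef_pos: [0.5662, -0.1546, 0.257]
tool_rot: [0.452, 0.892, -0.0, -0.001]
ft_force: [1.0, -0.3, 0.3]
grip_width: 0.0853
grasp_force: 0.0
```

```bash
python3 w.py pics/w4.png
cat > t3.py <<'E'
from h import *
o,c=pickle.load(open("w.pkl","rb"));t,P=wcloud(c,o);ok=c["range_z"]>0
print(o["eef_pos"],o["tool_rot"])
a=np.radians(36.3);R=np.array([[np.cos(a),np.sin(a)],[-np.sin(a),np.cos(a)]])
F=(P[...,:2]-[.5682,-.1567])@R.T*1000;Z=P[...,2]*1000
h=cv2.cvtColor(c["frame"],cv2.COLOR_RGB2HSV);H,S=h[...,0].astype(int),h[...,1]
n=ok&(abs(F[...,0])<50)&(abs(F[...,1])<95)
g=n&(H>55)&(H<95)&(S>80)&(Z>60)&(Z<95);q=P[g]*1000
print("green",g.sum(),rect(F[g]/1000),np.median(Z[g]))
A=np.c_[F[g],np.ones(g.sum())];print("plane",np.linalg.lstsq(A,Z[g],rcond=None)[0])
T=n&(H>105)&(H<125)&(S>100)&(Z>70);print("tray",T.sum(),rect(F[T]/1000))
k=ok&(Z>198)&(abs(F[...,1]-115)<40)&(abs(F[...,0])<40)
if k.sum():print("knob",k.sum(),rect(F[k]/1000),rect(P[k][:,:2]),np.percentile(Z[k],95))
E
python3 t3.py
```

```text
[ 0.56622184 -0.15463071  0.25696361] [ 4.51676689e-01  8.92180737e-01 -2.63368458e-04 -1.27764401e-03]
green 3877 (array([-0.7, -0.3]), array([151.6,  59.4]), 89.6) 71.5818629343642
plane [-2.35092267e-03 -1.11267677e-03  7.16913300e+01]
tray 1293 (array([-0.2,  0.2]), array([168.4,  80.6]), 89.8)
knob 1633 (array([  1.6, 114.4]), array([29.8, 30.6]), 88.5) (array([501.8, -63.6]), array([30.6, 29.8]), 34.8) 208.58695025812028
```

View pics/w4.png

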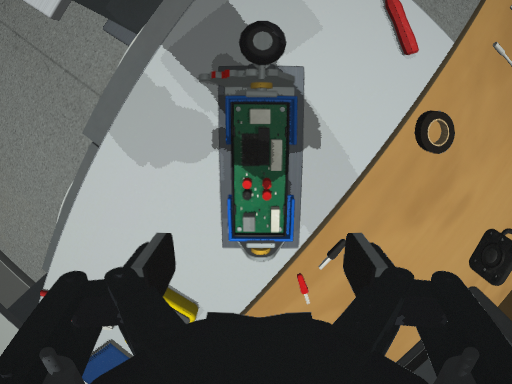

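The wrist view shows the board lying flat inside the tray: it spans v 95–240 with the blue walls visible all round, and the fitted plane is level at z 71.6 mm. The knob is at (262,42). Moving over it next.

Emit:
send_rows(steps="1 -.0131 .0182 0 0 0 0;1 -.0131 .0182 0 0 0 0;1 -.0131 .0182 0 0 0 0;1 -.0131 .0182 0 0 0 0;1 -.0131 .0182 0 0 0 0")

```text
clock: 10.35
eef_pos: [0.5004, -0.0631, 0.2578]
tool_rot: [0.452, 0.892, -0.0, -0.0]
ft_force: [0.5, -0.6, 1.0]
grip_width: 0.0851
grasp_force: 0.0
```

Emit:
send_rows(steps="1 0 0 0 0 0 0;1 0 0 -.02 0 0 0;1 0 0 -.02 0 0 0;1 0 0 -.02 0 0 0;1 0 0 0 0 0 0")

```text
clock: 10.77
eef_pos: [0.4988, -0.0637, 0.1942]
tool_rot: [0.452, 0.892, -0.001, -0.004]
ft_force: [-1.5, -0.4, -1.0]
grip_width: 0.0852
grasp_force: 0.0
```

Emit:
send_rows(steps="1 0 0 -.02 0 0 0;1 0 0 -.011 0 0 0;1 0 0 0 0 0 0;1 0 0 0 0 0 0;1 0 0 0 0 0 0")

```text
clock: 11.18
eef_pos: [0.5022, -0.0641, 0.1685]
tool_rot: [0.452, 0.892, 0.0, 0.001]
ft_force: [-0.1, 0.8, 0.6]
grip_width: 0.0857
grasp_force: 0.0
```

Emit:
send_rows(steps="-1 0 0 -.002 0 0 0;-1 0 0 0 0 0 0;-1 0 0 0 0 0 0;-1 0 0 0 0 0 0;-1 0 0 0 0 0 0")

```text
clock: 11.6
eef_pos: [0.5016, -0.0638, 0.1658]
tool_rot: [0.452, 0.892, 0.0, 0.0]
ft_force: [-1.0, 1.1, 6.0]
grip_width: 0.0279
grasp_force: 58.7
```

Emit:
send_rows(steps="-1 0 0 0 0 0 0;-1 0 0 0 0 0 0;-1 0 0 0 0 0 0;-1 0 0 0 0 0 0;-1 0 0 0 0 0 0")

```text
clock: 12.02
eef_pos: [0.5016, -0.0638, 0.1658]
tool_rot: [0.452, 0.892, 0.0, 0.0]
ft_force: [-1.7, 1.1, 6.2]
grip_width: 0.0275
grasp_force: 58.5
```

Emit:
send_rows(steps="-1 0 0 .003 0 0 0;-1 0 0 .003 0 0 0;-1 0 0 .003 0 0 0;-1 0 0 .003 0 0 0;-1 0 0 .001 0 0 0")

```text
clock: 12.43
eef_pos: [0.5011, -0.064, 0.178]
tool_rot: [0.452, 0.892, -0.0, -0.0]
ft_force: [1.7, -1.6, -6.7]
grip_width: 0.0277
grasp_force: 59.8
```

Emit:
send_rows(steps="-1 0 0 0 0 0 0;-1 0 0 0 0 0 0;-1 0 0 0 0 0 0;-1 0 0 0 0 0 0;-1 0 0 0 0 0 0")

```text
clock: 12.85
eef_pos: [0.5012, -0.0639, 0.1781]
tool_rot: [0.452, 0.892, -0.0, -0.0]
ft_force: [2.4, -2.3, -7.1]
grip_width: 0.0276
grasp_force: 59.8
```

Run:
```python
from workcell import *
from h import *
o=get_obs();print(o["eef_pos"],o["joint_pos"])
c=camera("scene")
cv2.imwrite("pics/s1.png",cv2.cvtColor(cv2.resize(c["frame"][90:240,140:300],(640,600),interpolation=cv2.INTER_CUBIC),cv2.COLOR_RGB2BGR))
```

```text
[ 0.50116649 -0.06394916  0.17808915] [-1.26703763e-01  2.80839828e-01 -8.26622967e-02  1.20769829e+00
 -3.51302930e-04  8.10707492e-01]
```

View pics/s1.png

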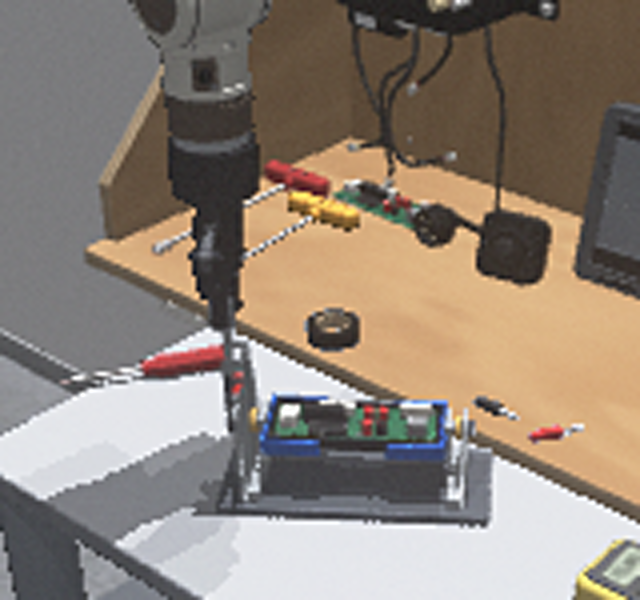

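The scene view shows the board in the tray and the gripper on the knob at about (225,300), pulled 12 mm with a steady pull of about 7 N. Swinging about the pivot.

Emit:
send_rows(steps="-1 0 0 .0007 0 0 0;-1 -.0045 -.0033 -.0001 .031 -.0422 0;-1 -.0045 -.0033 -.0004 .031 -.0422 0;-1 -.0045 -.0033 -.0007 .031 -.0422 0;-1 -.0044 -.0033 -.0010 .031 -.0422 0")

```text
clock: 13.32
eef_pos: [0.4831, -0.0771, 0.1757]
tool_rot: [0.449, 0.887, 0.094, 0.047]
ft_force: [7.5, -2.1, -17.5]
grip_width: 0.0275
grasp_force: 60.4
```

Emit:
send_rows(steps="-1 -.0044 -.0032 -.0013 .031 -.0422 0;-1 -.0043 -.0032 -.0016 .031 -.0422 0;-1 0 0 0 0 0 0;-1 0 0 0 0 0 0;-1 0 0 0 0 0 0")

```text
clock: 13.73
eef_pos: [0.474, -0.0837, 0.1726]
tool_rot: [0.447, 0.881, 0.139, 0.07]
ft_force: [8.3, -1.2, -16.3]
grip_width: 0.0274
grasp_force: 60.7
```

```bash
cat > q.py <<'E'
from workcell import *
from h import *
o=get_obs();a=np.radians(36.3);xf=np.array([np.cos(a),np.sin(a),0]);yf=np.array([-np.sin(a),np.cos(a),0])
M=Ro.from_quat(o["tool_rot"]).as_matrix();z=-M[:,2];p=o["eef_pos"]-[.5682,-.1567,.072]
print("t",o["clock"],"tilt",np.degrees(np.arctan2(-z@xf,z[2])),"side",np.degrees(np.arcsin(z@yf)))
print("pos fx fy fz",p@xf*1e3,p@yf*1e3,p[2]*1e3,"r",np.hypot(p@xf,p[2])*1e3,"ang",np.degrees(np.arctan2(-p@xf,p[2])))
f=o["ft_force"];print("F radial",f@z,"tang(-x)",f@np.cross(z,yf),"y",f@yf,"w",o["grip_width"],"T",o["ft_torque"])
E
python3 q.py
```

```text
t 13.7333 tilt 17.906044067655074 side -0.03881653219410514
pos fx fy fz -32.678585516228594 114.58468848556942 100.55055996462474 r 105.72750380360382 ang 18.003983039730286
F radial -17.323427035759767 tang(-x) -0.7136390284625982 y -5.886562792276692 w 0.027431342369537124 T [-0.84306339 -0.5485762  -0.29646924]
```

Emit:
send_rows(steps="-1 -.0042 -.0031 -.0019 .031 -.0422 0;-1 -.0042 -.0031 -.0021 .031 -.0422 0;-1 -.0041 -.003 -.0024 .031 -.0422 0;-1 -.004 -.0029 -.0027 .031 -.0422 0;-1 0 0 0 0 0 0")

```text
clock: 14.15
eef_pos: [0.457, -0.0961, 0.1628]
tool_rot: [0.437, 0.861, 0.231, 0.117]
ft_force: [16.0, 2.5, -21.3]
grip_width: 0.0276
grasp_force: 61.2
```

Emit:
send_rows(steps="-1 0 0 0 0 0 0;-1 0 0 0 0 0 0;-1 0 0 0 0 0 0;-1 0 0 0 0 0 0;-1 0 0 0 0 0 0")

```text
clock: 14.57
eef_pos: [0.4581, -0.0953, 0.1636]
tool_rot: [0.436, 0.862, 0.23, 0.116]
ft_force: [12.6, 1.0, -18.8]
grip_width: 0.0277
grasp_force: 61.3
```

```bash
python3 q.py
python3 - <<'E'
from workcell import *
from h import *
o=get_obs();c=camera("scene");pickle.dump(c,open("s.pkl","wb"))
a=np.radians(36.3);R=np.array([[np.cos(a),np.sin(a)],[-np.sin(a),np.cos(a)]])
P=cloud(c);ok=c["range_z"]>0;F=(P[...,:2]-[.5682,-.1567])@R.T*1000;Z=P[...,2]*1000
h=cv2.cvtColor(c["frame"],cv2.COLOR_RGB2HSV);H,S=h[...,0].astype(int),h[...,1]
g=ok&(abs(F[...,0])<45)&(abs(F[...,1])<80)&(H>55)&(H<95)&(S>80)&(Z>30)
A=np.c_[F[g],np.ones(g.sum())];s=np.linalg.lstsq(A,Z[g],rcond=None)[0];print("green",g.sum(),s,np.degrees(np.arctan(s[0])))
E
```

```text
t 14.5667 tilt 29.904052198995526 side -0.05453472724409306
pos fx fy fz -52.36258333934845 114.6762541884389 91.59576918310803 r 105.50651670022765 ang 29.755322174008015
F radial -21.652309267997477 tang(-x) 0.0892564038691841 y -6.646619384457712 w 0.027668427621164397 T [-1.12095347 -0.28465556 -0.63059171]
green 161 [5.47436272e-01 1.10631421e-02 7.05897831e+01] 28.697895636043324
```

Tilt is about 30°. Letting the pin in along the lever.

Emit:
send_rows(steps="-1 .0012 .0009 -.0025 0 0 0;-1 .0012 .0009 -.0025 0 0 0;-1 .0012 .0009 -.0025 0 0 0;-1 .0011 .0008 -.0025 0 0 0;-1 0 0 0 0 0 0")

```text
clock: 15.03
eef_pos: [0.463, -0.0918, 0.1548]
tool_rot: [0.436, 0.862, 0.231, 0.117]
ft_force: [1.7, -0.6, -3.7]
grip_width: 0.0279
grasp_force: 60.3
```

Emit:
send_rows(steps="-1 0 0 0 0 0 0;-1 0 0 0 0 0 0;-1 0 0 0 0 0 0;-1 0 0 0 0 0 0;-1 0 0 0 0 0 0")

```text
clock: 15.45
eef_pos: [0.463, -0.0919, 0.155]
tool_rot: [0.436, 0.862, 0.231, 0.117]
ft_force: [2.3, 1.6, -3.2]
grip_width: 0.0275
grasp_force: 60.3
```

```bash
python3 q.py
```

```text
t 15.45 tilt 30.02914048958665 side -0.005659382884097362
pos fx fy fz -46.44603772871363 114.54851455799358 83.02411466701427 r 95.13273903834907 ang 29.22388336760556
F radial -4.132909453152696 tang(-x) -0.7893184389551211 y -0.08156948596189895 w 0.027546332417193134 T [-0.27772839  0.26771678  0.02977672]
```

Emit:
send_rows(steps="1 0 0 0 0 0 0;1 0 0 0 0 0 0;1 0 0 0 0 0 0;1 0 0 0 0 0 0;1 0 0 0 0 0 0")

```text
clock: 15.87
eef_pos: [0.463, -0.0921, 0.155]
tool_rot: [0.436, 0.862, 0.231, 0.117]
ft_force: [-0.9, -0.2, 0.2]
grip_width: 0.0843
grasp_force: 0.0
```

```bash
python3 q.py
cat > v.py <<'E'
from workcell import *
from h import *
import sys
o=get_obs();c=camera("wrist");t,P=wcloud(c,o);ok=c["range_z"]>0
k=ok&(abs(t[...,0])<.03)&(abs(t[...,1])<.03)&(t[...,2]<.0)&(t[...,2]>-.06)
print("knob in tool",k.sum(),np.round(np.percentile(t[k],[1,50,99],axis=0)*1e3,1).tolist())
a=np.radians(36.3);R=np.array([[np.cos(a),np.sin(a)],[-np.sin(a),np.cos(a)]])
def pl(n,P,c):
    ok=c["range_z"]>0;F=(P[...,:2]-[.5682,-.1567])@R.T*1000;Z=P[...,2]*1000
    h=cv2.cvtColor(c["frame"],cv2.COLOR_RGB2HSV);H,S=h[...,0].astype(int),h[...,1]
    g=ok&(abs(F[...,0])<45)&(abs(F[...,1])<80)&(H>55)&(H<95)&(S>80)&(Z>30)
    if g.sum()<30: print(n,"few");return
    s=np.linalg.lstsq(np.c_[F[g],np.ones(g.sum())],Z[g],rcond=None)[0];print(n,g.sum(),s,np.degrees(np.arctan(s[0])))
pl("wrist",P,c);cv2.imwrite(sys.argv[1],cv2.cvtColor(c["frame"],cv2.COLOR_RGB2BGR))
c=camera("scene");pl("scene",cloud(c),c)
E
python3 v.py pics/w5.png
```

```text
t 15.8667 tilt 30.015978704678158 side 0.020972756727944797
pos fx fy fz -46.53594719807943 114.35294409734581 83.03032899476452 r 95.18208820256714 ang 29.269290207907556
F radial 0.5724028444956741 tang(-x) 0.6850611160058 y 0.36796720823281626 w 0.08434389794095488 T [-0.34156042  0.4064956  -0.00059381]
knob in tool 4278 [[-11.6, -14.4, -41.1], [6.3, -0.6, -38.8], [15.9, 13.3, -9.7]]
wrist 815 [ 5.78904703e-01 -2.29809410e-03  7.09691184e+01] 30.066751907708923
scene 162 [ 5.28920636e-01 -5.60537310e-03  7.06425782e+01] 27.87528726735574
```

View pics/w5.png

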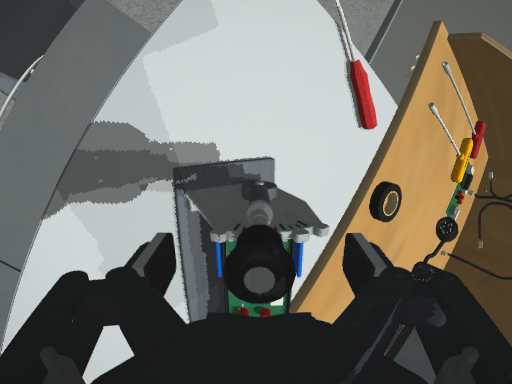

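The wrist view shows the knob head at (262,265), centred between the open fingers. Its top is 136 mm from the pivot, so the pin is home, and the board reads a tilt of 30.1°. Holding still for more than 2 s.

Emit:
send_rows(steps="1 0 0 0 0 0 0;1 0 0 0 0 0 0;1 0 0 0 0 0 0;1 0 0 0 0 0 0;1 0 0 0 0 0 0")

```text
clock: 16.38
eef_pos: [0.4629, -0.092, 0.1548]
tool_rot: [0.436, 0.862, 0.231, 0.117]
ft_force: [-0.4, -0.2, 0.7]
grip_width: 0.0853
grasp_force: 0.0
```

Emit:
send_rows(steps="1 0 0 0 0 0 0;1 0 0 0 0 0 0;1 0 0 0 0 0 0;1 0 0 0 0 0 0;1 0 0 0 0 0 0")

```text
clock: 16.8
eef_pos: [0.4629, -0.092, 0.1548]
tool_rot: [0.436, 0.862, 0.231, 0.117]
ft_force: [-0.3, 0.6, 0.3]
grip_width: 0.0854
grasp_force: 0.0
```

Emit:
send_rows(steps="1 0 0 0 0 0 0;1 0 0 0 0 0 0;1 0 0 0 0 0 0;1 0 0 0 0 0 0;1 0 0 0 0 0 0")

```text
clock: 17.22
eef_pos: [0.4629, -0.092, 0.1548]
tool_rot: [0.436, 0.862, 0.231, 0.117]
ft_force: [-0.7, -0.6, -0.2]
grip_width: 0.0852
grasp_force: 0.0
```

Emit:
send_rows(steps="1 0 0 0 0 0 0;1 0 0 0 0 0 0;1 0 0 0 0 0 0;1 0 0 0 0 0 0;1 0 0 0 0 0 0")

```text
clock: 17.63
eef_pos: [0.4629, -0.092, 0.1548]
tool_rot: [0.436, 0.862, 0.231, 0.117]
ft_force: [0.0, -0.1, 0.8]
grip_width: 0.0852
grasp_force: 0.0
```

Emit:
send_rows(steps="1 0 0 0 0 0 0;1 0 0 0 0 0 0;1 0 0 0 0 0 0;1 0 0 0 0 0 0;1 0 0 0 0 0 0")

```text
clock: 18.05
eef_pos: [0.4629, -0.092, 0.1548]
tool_rot: [0.436, 0.862, 0.231, 0.117]
ft_force: [0.2, -0.1, 0.3]
grip_width: 0.0854
grasp_force: 0.0
```

Emit:
send_rows(steps="1 0 0 0 0 0 0;1 0 0 0 0 0 0;1 0 0 0 0 0 0;1 0 0 0 0 0 0;1 0 0 0 0 0 0")

```text
clock: 18.47
eef_pos: [0.4629, -0.092, 0.1548]
tool_rot: [0.436, 0.862, 0.231, 0.117]
ft_force: [-0.4, -0.8, -1.0]
grip_width: 0.0853
grasp_force: 0.0
```

Emit:
send_rows(steps="-1 .0006 .0004 -.001 0 0 0;-1 0 0 0 0 0 0;-1 0 0 0 0 0 0;-1 0 0 0 0 0 0;-1 0 0 0 0 0 0")

```text
clock: 18.88
eef_pos: [0.4635, -0.0916, 0.154]
tool_rot: [0.436, 0.862, 0.231, 0.117]
ft_force: [-5.0, -0.8, 5.2]
grip_width: 0.028
grasp_force: 58.5
```

Emit:
send_rows(steps="-1 0 0 0 0 0 0;-1 0 0 0 0 0 0;-1 0 0 0 0 0 0;-1 0 0 0 0 0 0;-1 0 0 0 0 0 0")

```text
clock: 19.3
eef_pos: [0.4635, -0.0916, 0.154]
tool_rot: [0.436, 0.862, 0.231, 0.117]
ft_force: [-3.5, -0.2, 4.0]
grip_width: 0.0279
grasp_force: 58.6
```

```bash
python3 q.py
```

```text
t 19.3 tilt 30.011343115367303 side 0.005011362477496217
pos fx fy fz -45.85148760165515 114.45091539076253 81.98372483337711 r 93.93449873629832 ang 29.217215206991504
F radial 4.9609532525144395 tang(-x) 0.5427018699781021 y 1.9615377929170656 w 0.02793997698761232 T [-0.17809417  0.65431201  0.11735487]
```

Emit:
send_rows(steps="-1 -.0013 -.001 .0028 0 0 0;-1 -.0013 -.001 .0028 0 0 0;-1 -.0013 -.001 .0028 0 0 0;-1 -.0013 -.0009 .0028 0 0 0;-1 0 0 0 0 0 0")

```text
clock: 19.72
eef_pos: [0.4581, -0.0955, 0.1644]
tool_rot: [0.436, 0.862, 0.231, 0.116]
ft_force: [5.4, 1.9, -7.4]
grip_width: 0.028
grasp_force: 61.7
```

Emit:
send_rows(steps="-1 0 0 0 0 0 0;-1 0 0 0 0 0 0;-1 0 0 0 0 0 0;-1 0 0 0 0 0 0;-1 0 0 0 0 0 0")

```text
clock: 20.13
eef_pos: [0.4581, -0.0955, 0.1644]
tool_rot: [0.436, 0.862, 0.231, 0.116]
ft_force: [5.8, 1.0, -8.7]
grip_width: 0.028
grasp_force: 61.6
```

```bash
python3 q.py
```

```text
t 20.1333 tilt 29.955902195239798 side -0.03747039679226966
pos fx fy fz -52.473082650946694 114.51619720318915 92.37119792666047 r 106.23494062359788 ang 29.599502401498683
F radial -10.153196196885062 tang(-x) -0.17796198917562744 y -2.6202694817343173 w 0.02802838902535986 T [-0.43616143  0.03526572 -0.21264778]
```

Emit:
send_rows(steps="-1 .004 .0029 .0027 -.031 .0422 0;-1 .0041 .003 .0024 -.031 .0422 0;-1 .0042 .0031 .0021 -.031 .0422 0;-1 .0042 .0031 .0019 -.031 .0422 0;-1 .0043 .0032 .0016 -.031 .0422 0")

```text
clock: 20.55
eef_pos: [0.4788, -0.0804, 0.1752]
tool_rot: [0.448, 0.885, 0.115, 0.058]
ft_force: [3.6, -0.6, -9.2]
grip_width: 0.0279
grasp_force: 61.5
```

Emit:
send_rows(steps="-1 .0044 .0032 .0013 -.031 .0422 0;-1 .0044 .0033 .001 -.031 .0422 0;-1 .0045 .0033 .0007 -.031 .0422 0;-1 0 0 0 0 0 0;-1 0 0 0 0 0 0")

```text
clock: 20.97
eef_pos: [0.4927, -0.0702, 0.1779]
tool_rot: [0.451, 0.891, 0.047, 0.023]
ft_force: [3.0, -1.0, -6.4]
grip_width: 0.0277
grasp_force: 61.5
```

```bash
python3 q.py
```

```text
t 20.9667 tilt 5.962606198985579 side -0.028474998726355165
pos fx fy fz -9.672789478547404 114.37324288591662 105.88055696208136 r 106.32147101548611 ang 5.219805389195869
F radial -6.598259588747976 tang(-x) -1.1612617357796404 y -2.5591695862903223 w 0.027747465121595837 T [-0.29869402 -0.3310412  -0.11628423]
```

Emit:
send_rows(steps="-1 .0045 .0033 .0004 -.031 .0422 0;-1 .0045 .0033 .0001 -.031 .0422 0;-1 0 0 0 0 0 0;-1 0 0 0 0 0 0;-1 0 0 0 0 0 0")

```text
clock: 21.38
eef_pos: [0.5009, -0.0643, 0.1788]
tool_rot: [0.452, 0.892, 0.001, 0.0]
ft_force: [3.6, -0.9, -7.2]
grip_width: 0.0274
grasp_force: 61.5
```

```bash
python3 q.py
```

```text
t 21.3833 tilt 0.0566586934479298 side -0.01970524948215741
pos fx fy fz 0.49461547376655757 114.31126012139492 106.81479745741755 r 106.81594263187506 ang -0.2653113356154067
F radial -7.205858718979138 tang(-x) -2.403233274863649 y -2.8826448111663474 w 0.02735434808681448 T [-4.72522609e-02 -5.76785947e-01  9.55454940e-05]
```

Upright again. Lowering the knob so the pin goes in, then releasing.

Emit:
send_rows(steps="-1 .0002 .0002 -.003 0 0 0;-1 0 0 -.003 0 0 0;-1 0 0 -.003 0 0 0;-1 0 0 -.0025 0 0 0;-1 0 0 0 0 0 0")

```text
clock: 21.8
eef_pos: [0.5013, -0.064, 0.1674]
tool_rot: [0.452, 0.892, -0.0, 0.0]
ft_force: [1.2, -1.9, -3.6]
grip_width: 0.0279
grasp_force: 61.5
```

Emit:
send_rows(steps="-1 0 0 0 0 0 0;-1 0 0 0 0 0 0;-1 0 0 0 0 0 0;-1 0 0 0 0 0 0;-1 0 0 0 0 0 0")

```text
clock: 22.22
eef_pos: [0.5017, -0.0637, 0.1678]
tool_rot: [0.452, 0.892, -0.0, 0.0]
ft_force: [0.9, -2.7, -3.8]
grip_width: 0.0278
grasp_force: 61.5
```

```bash
python3 q.py
```

```text
t 22.2167 tilt -0.0033043308616852707 side 0.022867920475394377
pos fx fy fz 1.4606682024302098 114.30433171491583 95.83688260107247 r 95.8480131160231 ang -0.8731882931202088
F radial -3.8044272050630767 tang(-x) 0.9155116071210552 y -2.737436527875844 w 0.027799549288864456 T [-0.5413603  -0.16324735  0.0095576 ]
```

Force matches the pin in its notch, about as in the first lock. Opening and withdrawing upward, then checking.

Emit:
send_rows(steps="1 0 0 0 0 0 0;1 0 0 0 0 0 0;1 0 0 0 0 0 0;1 0 0 0 0 0 0;1 0 0 .01 0 0 0")

```text
clock: 22.63
eef_pos: [0.5003, -0.0632, 0.1765]
tool_rot: [0.452, 0.892, -0.0, -0.002]
ft_force: [0.2, 0.5, -0.1]
grip_width: 0.0851
grasp_force: 0.0
```

Emit:
send_rows(steps="1 0 0 .02 0 0 0;1 0 0 .025 0 0 0;1 0 0 .025 0 0 0;1 0 0 .025 0 0 0;1 0 0 0 0 0 0")

```text
clock: 23.05
eef_pos: [0.5042, -0.0638, 0.2791]
tool_rot: [0.452, 0.892, 0.002, 0.005]
ft_force: [1.3, 0.2, -0.5]
grip_width: 0.0853
grasp_force: 0.0
```

Emit:
send_rows(steps="1 .013 -.018 0 0 0 0;1 .013 -.018 0 0 0 0;1 .013 -.018 0 0 0 0;1 0 0 0 0 0 0;1 0 0 0 0 0 0")

```text
clock: 23.47
eef_pos: [0.5407, -0.1182, 0.2724]
tool_rot: [0.452, 0.892, 0.0, -0.0]
ft_force: [0.8, 0.5, 0.2]
grip_width: 0.0851
grasp_force: 0.0
```

Emit:
send_rows(steps="1 0 0 0 0 0 0;1 0 0 0 0 0 0;1 0 0 0 0 0 0;1 0 0 0 0 0 0;1 0 0 0 0 0 0")

```text
clock: 23.88
eef_pos: [0.5404, -0.1171, 0.273]
tool_rot: [0.451, 0.892, 0.0, 0.0]
ft_force: [-0.8, -1.4, -0.1]
grip_width: 0.0854
grasp_force: 0.0
```

```bash
python3 w.py pics/w6.png; python3 t3.py
```

```text
[ 0.54043838 -0.11710903  0.27298279] [4.51368336e-01 8.92337717e-01 6.73605567e-05 1.40070316e-04]
green 3201 (array([-0.5,  0.1]), array([151.9,  59.5]), 89.7) 71.56088963882914
plane [-3.23740409e-03  9.65142951e-04  7.16038609e+01]
tray 1022 (array([ 0.3, -0. ]), array([ 79.9, 170. ]), 0.0)
knob 1446 (array([  1.2, 114.8]), array([29.2, 30.3]), 89.6) (array([501.2, -63.5]), array([30.3, 29.2]), 35.9) 208.5689588016271
```

View pics/w6.png

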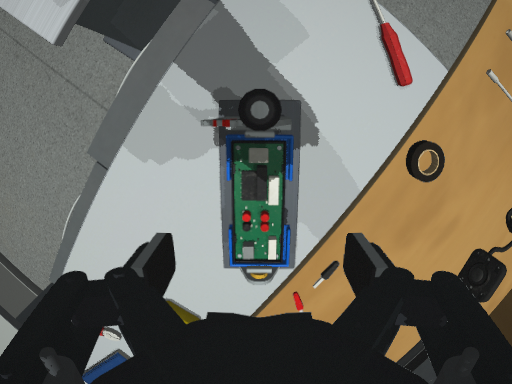

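The wrist view shows the board flat in the level tray (v 140–262). The knob is upright and home at (260,108), with its top at 208.6 mm as at the start, and the robot is clear.

```bash
python3 -c "
from workcell import *
print(job_done())"
```

```text
the job is handed in; nothing more can be done
None
```

The job is handed in at about 24 s: the board was laid in the tray, held locked in the red 30° notch for over two seconds, then returned to the upright notch with the tray level and the board still flat, and nothing else on the desk was touched.

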